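# Put the piled-up things back after wiping the worktop

## Robot

A 7-joint arm with a two-finger parallel gripper is mounted at the origin on a cart in front of the work surface, level with it; the furniture and walls round the work are solid. World frame = base frame: x ahead of the robot, y to its left, z up, the work surface at z = 0. Lengths are in m, angles in rad, forces in N, time in s.
With the tool pointing down it reaches from about 0.35 to 0.9 m from the base axis. Payload 19.9 kg.
Tool frame: the origin (TCP) lies on the centre line of the jaws, within the pads' length; the fingertips stand 22 mm ahead of it and the grasp point (between the pads) lies 3 mm ahead of it; z points along the fingers, y is the line along which they close (so a half turn about z gives the same grasp; the last joint's range is limited). The gripper opens to 94 mm and grips with 3 to 60 N. Pads are 16 mm wide; open, the fingers measure 119 mm over their backs; the gripper's body (75 mm by 177 mm) begins 78 mm behind the grasp point.
Start: joints at [-1.181, 0.417, -0.01, 1.614, 0.005, 1.111, -0.053], TCP at [0.261, 0.568, 0.227] pointing down, gripper open.
Joint ranges: [-2.81, 2.81], [-0.39, 2.02], [-1.27, 1.25], [0.06, 2.57], [-1.19, 4.33], [0.19, 2], [-2.82, 2.82]. Speed limits (rad/s): [1.89, 1.89, 2.39, 2.39, 3.01, 3.01, 3.01].

## Interface

Orientations are given as a unit quaternion [w, x, y, z].
In Python, from plant import r, cams gives the robot as it stands. The module is installed in compiled form; this text tells all that it offers.
- The arm moves only by the shell command python3 -m pendant 'ROWS' [OPENING]. ROWS is JSON, a list of rows, each a list of 2 entries, a list of its own where there are three numbers: the shift along the world's x, y, z in units of 0.03 m (1.0 is 0.03 m), then the turn about the world's z in units of pi rad (1.0 is pi rad). In form: [[[dx, dy, dz], yaw], ...]. A call has exactly 5 rows; each row shifts and turns the commanded pose from where the row before left it; what a row does not reach is not made up. A row lasts 1/10 s, in which the tool goes at most 50 mm and 8.59 degrees, less where a joint would pass 70% of its speed; a pose out of reach is approached as far as the arm can. A call with a number of a shift or a turn outside -1 to 1 is refused whole. A call with a gripper value outside its range is refused whole. OPENING is the opening, from 0 (shut) to 1 (fully open), set as the call begins (- or left out, the last holds). The fingers move at their own pace and stop on an object; the grip force is fixed at half the most. Time passes only in rows, so rows that do not move let the fingers close, or fill a call up. It gives the time, the measured TCP pose, the force, the opening and the grip force at its end, in the units of the state.
- r.sense(): the state, without advancing time (a new reading comes with each control period).
- cams.capture(name): name is "scene" or "top" or "wrist"; returns a dict with "frame" (420x560x3 uint8, red, green, blue), "z_map" (420x560 float32, m along the optical axis (not along the pixel's ray), 0 where there is no reading), "camera_matrix" (3x3 intrinsics, pixels), "k1" (the pictures are not rectified: a ray, as slopes to the right and down, at radius r is drawn at 1 + k1 r^2 times it, then the intrinsics apply), "R" (3x3) and "t" (3): a world point X has camera coordinates R X + t. Camera axes: x right, y down, z forward; pixel columns grow to the right and rows downward; lengths in m; the calibration is good to about 2 mm. A picture is of the moment at which its call begins.
- r.finish_job(): hands the job in; it is judged then, once.
The state is a dict: "time_s": time; "joint_positions": joint angles; "dq": joint speeds; "tau": joint torques, N m; "tool_pos": TCP position; "orientation": TCP orientation; "force": force on the tool from outside, world axes, zero at the start; "torque": the same for the moment, N m; "opening": finger opening in m; "gripper_force": force on a finger pad.
Only numpy, scipy, OpenCV 4.12 (cv2) and the standard library are available. Lean on these libraries where they do the work, as an engineer would, in place of code of your own. Each camera call takes 0.05 s, during which the arm holds its last target. There are 200 camera calls.

## Task

The worktop has been wiped and four things were left in two piles; take the piles apart and put each thing back in the middle of its own place: the spice jar on the blue tile, the honey jar on the cork coaster, the soap in the soap dish, and the matchbox flat inside the wooden tray, lying lengthwise in it. The jars must stand upright at the end and never topple on the way; leave the red timer and the mug where they are.

Things in the scene. Friction and masses are not known exactly. Their poses are not given: they have to be found in the camera images.
- soap_block: rough green cube of soap, 62 (own x) x 64 (own y) x 59 mm tall; starts lying on the matchbox, roughly square to it. Origin: centre of its underside, z up.
- matchbox: flat blue and brown matchbox (shut, does not open), 64 wide (own x) x 112 long (own y) x 22 mm tall; starts under the soap, near the middle of which its own middle lies. Origin: centre of its underside, z up.
- honey_jar: round glass honey jar with a black lid, closed: 94 mm tall, body 60 mm across, lid (top 11 mm) 63 mm across; starts under the spice jar. Origin: centre of its underside, z up.
- spice_jar: slim round spice jar with green label and black cap, 45 mm across, 105 mm tall; starts standing on the honey jar's lid. Origin: centre of its underside, z up.
- soap_dish: white octagonal ceramic soap dish, fixed, 101 (own x) x 113 (own y) mm (the square soap may lie either way), rim 20 mm high; the inner floor on which the soap lies is 9 mm above the origin. Origin: centre of its underside, z up.
- match_tray: flat pale wooden tray, fixed, 138 long (own x) x 90 wide (own y) mm; floor 5 mm above the origin, inside measure 130 x 82 mm within a low lip 8 mm high. Origin: centre of its underside, z up.
- cork_coaster: plain round brown cork coaster, fixed, 92 mm across, flat top 6 mm above the origin. Origin: centre of its underside, z up.
- blue_tile: square blue ceramic tile with a thin white line near its edge, fixed, 78 x 78 mm, flat top 7 mm above the origin. Origin: centre of its underside, z up.
- kitchen_timer: red round kitchen timer, 68 mm across, 55 mm tall, a loose bystander behind the work. Origin: centre of its underside, z up.
- mug: cream mug with handle, 86 x 121 (over the handle, which points to own -y) x 92 mm, a loose bystander behind the work. Origin: centre of its underside, z up. (A wall cupboard hangs over the back of the worktop, from x = 0.57 backwards for y below 0.17, its underside 0.47 m above the worktop: keep the wrist in front of it.)
Not all that is in view belongs to the job. Leave any pink look-alike of the match_tray alone.

How it is judged:
By the outcome, as a careful person would: the job done as asked, in the order asked, and still so for the second after the job is handed in, with the robot touching nothing.
It also fails if it takes over 128 s, if anything falls off the work surface, if the arm or the gripper's body presses on something with over 40 N, if the wrist force passes 120 N, or if a joint passes its speed limit or range.

## Working session

There is one attempt and no reset: what is moved stays moved. The work goes in short steps, Python scripts to look and compute and a shell command to move; the robot and the scene stay as the last step left them, time stands still between calls to the robot, and variables do not carry over. Pictures are saved under pics/ and viewed, at most 14 in all, crops included, and the job is handed in when it is done.

```bash
mkdir -p pics
cat > h.py <<'E'
import numpy as np, cv2
from plant import r, cams
def cap(n, save=None):
    c=cams.capture(n)
    if save: cv2.imwrite(f'pics/{save}.png', c['frame'][:,:,::-1])
    return c
def rays(c,uv):
    uv=np.atleast_2d(np.array(uv,float)); K=c['camera_matrix']
    d=np.c_[(uv[:,0]-K[0,2])/K[0,0],(uv[:,1]-K[1,2])/K[1,1]]
    s=d.copy()
    for _ in range(20): s=d/(1+c['k1']*(s**2).sum(1,keepdims=True))
    return s
def toplane(c,uv,z):
    s=rays(c,uv); R,t=np.array(c['R']),np.array(c['t'])
    D=np.c_[s,np.ones(len(s))]@R; O=-R.T@t
    return O+D*((z-O[2])/D[:,2])[:,None]
def cloud(c):
    Z=c['z_map']; h,w=Z.shape; v,u=np.mgrid[:h,:w]
    s=rays(c,np.c_[u.ravel(),v.ravel()]); z=Z.ravel()[:,None]
    P=(np.c_[s,np.ones(len(s))]*z-np.array(c['t']))@np.array(c['R'])
    P[z[:,0]==0]=np.nan
    return P.reshape(h,w,3)
E
python3 - <<'E'
from h import *
a=cap('scene','s0');b=cap('top','t0')
for c in(a,b): print(c['camera_matrix'],c['k1'],-np.array(c['R']).T@c['t'])
np.savez('t0.npz',**b);np.savez('s0.npz',**a)
print(r.sense())
im=np.zeros((420,1120,3),np.uint8)
E
```

```text
[[399.34453327   0.         272.99363911]
 [  0.         399.34453327 215.79347997]
 [  0.           0.           1.        ]] -0.07837299736009155 [ 0.09809877 -0.71955943  0.86904145]
[[428.20054914   0.         280.13107735]
 [  0.         428.20054914 211.94236561]
 [  0.           0.           1.        ]] -0.0040785012677480425 [ 0.36593401 -0.01585692  1.26181005]
{'time_s': 0.1, 'joint_positions': array([-1.18150812,  0.41792618, -0.01029826,  1.61410395,  0.00472203,
        1.1107098 , -0.05302563]), 'dq': array([ 6.35150301e-04, -1.17097902e-03, -1.58479117e-03, -9.87115968e-04,
       -4.20683818e-06,  8.57436556e-04, -2.34222749e-03]), 'tau': array([ 2.29214798e-03, -8.52584982e+01,  6.40678313e-01, -4.26696396e+01,
       -4.87481011e-02,  1.64167030e-02,  6.72540568e-05]), 'tool_pos': array([0.26087646, 0.56760274, 0.22688465]), 'orientation': array([-6.66216572e-05,  2.13738379e-01,  9.76890777e-01, -5.58209355e-04]), 'force': array([-0.24917864, -0.77299571,  0.31646352]), 'torque': array([ 0.00489338,  0.01267265, -0.03135604]), 'gripper_force': 0.0, 'opening': 0.09397706620254545}
```

View pics/t0.png

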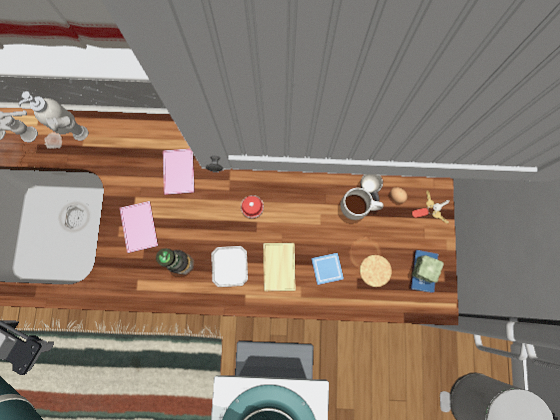

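View pics/s0.png

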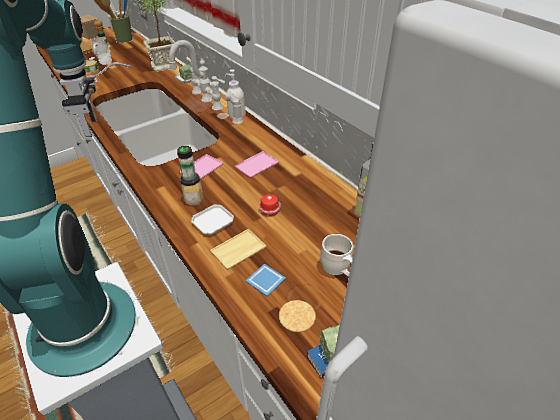

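The top view shows the jar pile at (175,260), soap dish (229,267), tray (279,267), tile (327,268), coaster (376,270) and soap on matchbox at (427,270), close to the fridge on the right. The timer is at (252,206) and the mug at (357,204). The scene view shows the same layout, with the soap pile partly hidden by the fridge.

```bash
cat > meas.py <<'E'
from h import *
b=dict(np.load('t0.npz'));P=cloud(b);hsv=cv2.cvtColor(b['frame'],cv2.COLOR_RGB2HSV);H,S,V=[hsv[...,i].astype(int) for i in range(3)]
win=lambda u0,u1,v0,v1:np.array([[u0<=u<u1 and v0<=v<v1 for u in range(560)] for v in range(420)])
def rect(name,m,z):
    m=m.astype(np.uint8);n,l,st,_=cv2.connectedComponentsWithStats(m);k=1+np.argmax(st[1:,4]);m=(l==k).astype(np.uint8)
    c=max(cv2.findContours(m,cv2.RETR_EXTERNAL,cv2.CHAIN_APPROX_NONE)[0],key=len)[:,0]
    # grow contour by half pixel irrelevant to centre
    w=toplane(b,c,z)[:,:2]; (cx,cy),(a,d),ang=cv2.minAreaRect((w*1000).astype(np.float32))
    print(name,'c',round(cx,1),round(cy,1),'size',round(a,1),round(d,1),'ang',round(ang,1),'px',m.sum(),'zmed',np.round(np.nanmedian(P[m>0][:,2])*1000,1)); return m
print('table z',np.nanmedian(P[285:300,200:400,2]))
rect('dish',win(205,253,240,293)&(S<60)&(V>130),.020)
rect('tray',win(258,302,238,297)&(H>18)&(S<150)&(V>150),.008)
rect('tile',win(308,348,248,290)&(H>90)&(H<125)&(S>60),.007)
rect('coaster',win(358,394,252,290)&(P[...,2]>.003)&(P[...,2]<.02),.006)
rect('soap',win(405,450,240,300)&(P[...,2]>.06),.081)
rect('soapg',win(405,450,240,300)&(H>28)&(H<80),.081)
rect('matchblue',win(405,450,240,300)&(H>90)&(H<125)&(S>80),.022)
rect('match',win(405,450,240,300)&(P[...,2]>.012)&(P[...,2]<.04),.022)
rect('spicetop',win(145,200,235,285)&(P[...,2]>.185),.199)
rect('honeytop',win(145,200,235,285)&(P[...,2]>.08)&(P[...,2]<.11),.094)
rect('timer',win(235,270,190,222)&(P[...,2]>.045),.055)
f=win(456,558,180,350)&(P[...,2]>.1); print('fridge', np.nanmax(P[...,1][f]), np.nanmin(P[...,2][f]))
for v in (230,260,290): print(v,[np.round(P[v,u]*1000) .tolist() for u in (448,452,456,460,470)])
im=np.hstack([cv2.resize(b['frame'][240:300,140:205],None,fx=6,fy=6,interpolation=cv2.INTER_CUBIC),cv2.resize(b['frame'][240:300,400:465],None,fx=6,fy=6,interpolation=cv2.INTER_CUBIC)]);cv2.imwrite('pics/z0.png',im[:,:,::-1])
E
python3 meas.py
```

```text
table z 0.0011880044936616757
dish c 454.6 134.4 size 115.6 102.7 ang 6.8 px 1370 zmed 10.0
tray c 460.0 -9.0 size 137.8 91.7 ang 3.4 px 1501 zmed 6.1
tile c 460.3 -150.2 size 54.6 54.4 ang 14.2 px 354 zmed 8.0
coaster c 461.2 -290.9 size 102.2 103.1 ang 89.6 px 810 zmed 6.8
soap c 467.0 -422.5 size 62.5 65.0 ang 70.0 px 511 zmed 80.7
soapg c 465.8 -416.7 size 72.0 67.2 ang 71.5 px 589 zmed 80.1
matchblue c 422.8 -421.3 size 65.4 32.1 ang 76.7 px 211 zmed 23.4
match c 465.1 -428.1 size 67.5 111.9 ang 82.1 px 438 zmed 23.7
spicetop c 458.4 271.9 size 42.2 47.4 ang 2.3 px 287 zmed 199.4
honeytop c 455.7 262.3 size 49.5 62.9 ang 72.5 px 193 zmed 94.3
timer c 631.9 76.3 size 49.4 50.7 ang 78.1 px 234 zmed 49.8
fridge -0.47541660904096333 0.10001215615320722
230 [[588.0, -508.0, 2.0], [589.0, -521.0, -0.0], [600.0, -557.0, -60.0], [596.0, -560.0, -35.0], [583.0, -555.0, 45.0]]
260 [[499.0, -507.0, -4.0], [499.0, -517.0, 1.0], [500.0, -530.0, -2.0], [504.0, -553.0, -29.0], [498.0, -555.0, 35.0]]
290 [[412.0, -503.0, -2.0], [413.0, -515.0, -2.0], [413.0, -527.0, -3.0], [415.0, -555.0, -42.0], [414.0, -555.0, 26.0]]
```

View pics/z0.png

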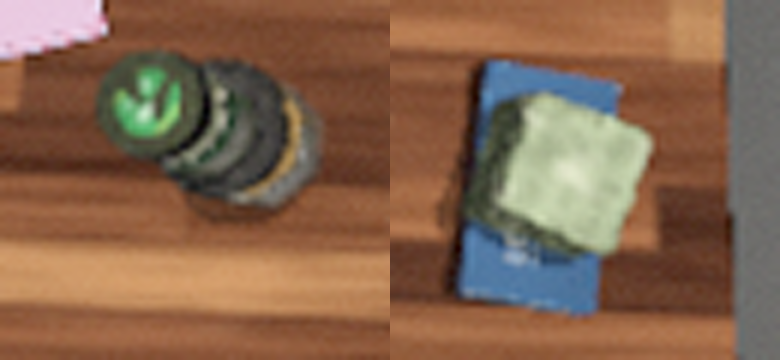

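```bash
python3 -m pendant '[[[0,0,0.5],0],[[0,0,0.7],0],[[0,0,0.7],0],[[0.3,-0.5,0],0],[[0.65,-0.98,0],0]]'
python3 -m pendant '[[[0.65,-0.98,0],0],[[0.65,-0.98,0],0],[[0.65,-0.98,0],0],[[0.65,-0.98,0],0],[[0.65,-0.98,0],0]]'
python3 -m pendant '[[[0.65,-0.98,0],0],[[0.65,-0.98,0],0],[[0.65,-0.98,0],0],[[0.4,-0.57,0],0],[[0,0,0],0]]'
cat > see.py <<'E'
from h import *
import sys
s=r.sense(); q=s['orientation'];w,x,y,z=q
print('tcp',np.round(s['tool_pos']*1000,1),'ty ang',round(np.degrees(np.arctan2(1-2*(x*x+z*z),2*(x*y-w*z))),2),'tilt',round(np.degrees(np.arccos(-(1-2*(x*x+y*y)))),2),'f',np.round(s['force'],1),'op',round(s['opening']*1000,1),'gf',round(s['gripper_force'],1),'j',np.round(s['joint_positions'],2),'t',s['time_s'])
E
python3 - <<'E'
import see
from h import *
c=cap('wrist','w1');P=cloud(c);Z=P[...,2]
print(-np.array(c['R']).T@c['t'])
for n,lo,hi in(('spice',.193,.206),('lid',.086,.1)):
    m=((Z>lo)&(Z<hi)).astype(np.uint8);k=max(cv2.findContours(m,cv2.RETR_EXTERNAL,cv2.CHAIN_APPROX_NONE)[0],key=len)[:,0]
    w=toplane(c,k,.199 if n=='spice' else .094);print(n,cv2.minEnclosingCircle((w[:,:2]*1000).astype(np.float32)),len(k))
E
```

```text
time_s: 0.6
tool_pos: [0.2884, 0.5241, 0.285]
orientation: [-0.0, 0.212, 0.977, 0.001]
force: [-0.3, -0.8, 0.2]
opening: 0.0939
gripper_force: 0.0
time_s: 1.1
tool_pos: [0.3877, 0.3744, 0.2847]
orientation: [0.0, 0.214, 0.977, -0.0]
force: [0.2, 0.9, 0.3]
opening: 0.0937
gripper_force: 0.0
time_s: 1.6
tool_pos: [0.4591, 0.2678, 0.2847]
orientation: [0.0, 0.216, 0.976, -0.0]
force: [-0.2, -0.4, -0.3]
opening: 0.0938
gripper_force: 0.0
tcp [459.1 267.8 284.7] ty ang 65.04 tilt 0.04 f [-0.2 -0.4 -0.3] op 93.8 gf 0.0 j [-0.74  0.2   0.18  1.78 -0.04  1.17  0.58] t 1.6
[0.39064104 0.29817605 0.44161368]
spice ((456.9417419433594, 274.65185546875), 22.52240562438965) 181
lid ((455.43817138671875, 271.6120300292969), 31.150938034057617) 200
```

View pics/w1.png

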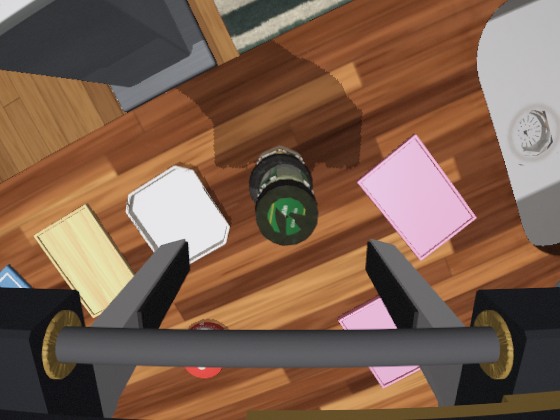

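The wrist view shows the spice cap at (287,214), centred between the fingers, with the honey lid just behind it. It is clear to descend.

```bash
python3 -m pendant '[[[-0.05,0.2,0],0],[[0,0,-0.8],0],[[0,0,-0.9],0],[[0,0,-0.9],0],[[0,0,-0.8],0]]' >/dev/null
python3 -m pendant '[[[0,0,-0.5],0],[[0,0,-0.27],0],[[0,0,0],0],[[0,0,0],0],[[0,0,0],0]]' >/dev/null; python3 see.py
python3 -m pendant '[[[0,0,0],0],[[0,0,0],0],[[0,0,0],0],[[0,0,0],0],[[0,0,0],0]]' 0.2 >/dev/null
python3 -m pendant '[[[0,0,0],0],[[0,0,0],0],[[0,0,0],0],[[0,0,0],0],[[0,0,0],0]]'>/dev/null; python3 see.py
```

```text
tcp [456.3 277.7 160.3] ty ang 65.33 tilt 0.08 f [ 0.2  0.2 -0.1] op 93.9 gf 0.0 j [-0.74  0.34  0.16  1.91 -0.07  0.9   0.6 ] t 2.65
tcp [456.  277.2 159.3] ty ang 65.31 tilt 0.01 f [ 0.1 -0.7 -0. ] op 44.3 gf 30.0 j [-0.74  0.34  0.16  1.91 -0.07  0.9   0.6 ] t 3.65
```

```bash
python3 -m pendant '[[[0,0,0.2],0],[[0,0,0.4],0],[[0,0,0.6],0],[[0,0,0.6],0],[[0,0,0.2],0]]' >/dev/null
python3 -m pendant '[[[0,0,0],0],[[0,0,0],0],[[0,0,0],0],[[0,0,0],0],[[0,0,0],0]]' >/dev/null
cat > circ.py <<'E'
from h import *
def circ(c,lo,hi,z,near=None,rad=None):
    """circle of things whose height is lo..hi, rays cut at height z"""
    P=cloud(c);m=((P[...,2]>lo)&(P[...,2]<hi))
    if near is not None: m&=np.hypot(P[...,0]-near[0],P[...,1]-near[1])<rad
    k=max(cv2.findContours(m.astype(np.uint8),cv2.RETR_EXTERNAL,cv2.CHAIN_APPROX_NONE)[0],key=len)[:,0]
    w=toplane(c,k,z)[:,:2]; (x,y),rr=cv2.minEnclosingCircle((w*1000).astype(np.float32)); return np.round([x,y,rr,m.sum()],1)
E
python3 - <<'E'
import see
from circ import *
c=cap('wrist','w2'); top=.199+.06
print('spice',circ(c,top-.008,top+.008,top,(.456,.277),.05),'honey',circ(c,.084,.102,.094,(.456,.27),.06))
c=cap('top')
for n,z,p in(('timer',.055,None),):pass
print('honey top',circ(c,.084,.102,.094,(.456,.27),.06),'spice',circ(c,top-.008,top+.008,top,(.456,.277),.05))
h=cv2.cvtColor(c['frame'],cv2.COLOR_RGB2HSV); P=cloud(c)
# coaster: fixed colour mask, full circle
z=toplane(c,[(u,v) for v in range(420) for u in range(560)],.006).reshape(420,560,3)
d=np.hypot(z[...,0]-.461,z[...,1]+.291)
for n,ctr,rr in(('coaster',(.461,-.291),.06),('tile',(.4603,-.1502),.07)):
    d=np.hypot(z[...,0]-ctr[0],z[...,1]-ctr[1]); m=d<rr
    im=cv2.resize(c['frame'][235:305,290:410],None,fx=6,fy=6,interpolation=cv2.INTER_CUBIC)
cv2.imwrite('pics/z1.png',im[:,:,::-1])
E
```

```text
tcp [455.9 277.1 218.9] ty ang 65.32 tilt 0.05 f [ 0.3  0.6 -0.3] op 44.9 gf 30.0 j [-0.75  0.26  0.17  1.86 -0.05  1.03  0.58] t 4.65
spice [ 448.3  279.3   35.6 8385. ] honey [ 455.   271.6   31.3 2459. ]Traceback (most recent call last):
  File "<stdin>", line 7, in <module>
  File "circ.py", line 6, in circ
    k=max(cv2.findContours(m.astype(np.uint8),cv2.RETR_EXTERNAL,cv2.CHAIN_APPROX_NONE)[0],key=len)[:,0]
      ~~~^^^^^^^^^^^^^^^^^^^^^^^^^^^^^^^^^^^^^^^^^^^^^^^^^^^^^^^^^^^^^^^^^^^^^^^^^^^^^^^^^^^^^^^^^
ValueError: max() iterable argument is empty
```

Run:
```python
from circ import *
b=dict(np.load('t0.npz'))
im=cv2.resize(b['frame'][235:305,290:410],None,fx=6,fy=6,interpolation=cv2.INTER_CUBIC)
w=cv2.imread('pics/w2.png')[:,:,::-1]
w=cv2.resize(w[130:330,180:400],None,fx=1.8,fy=1.8)
o=np.zeros((420+w.shape[0]-180,720,3),np.uint8);o=np.zeros((560,720,3),np.uint8)
o[:280]=cv2.resize(im[:,:],(720,420))[70:350];o[280:,:308]=cv2.resize(w,(308,280))
cv2.imwrite('pics/z1.png',o[:,:,::-1])
h=cv2.cvtColor(b['frame'],cv2.COLOR_RGB2HSV).astype(int);H,S,V=h[...,0],h[...,1],h[...,2]
m=np.zeros((420,560),bool);m[245:295,305:350]=True
m&=(H>85)&(H<130)&(S>40)
m=cv2.morphologyEx(m.astype(np.uint8),cv2.MORPH_CLOSE,np.ones((5,5)))
k=max(cv2.findContours(m,cv2.RETR_EXTERNAL,cv2.CHAIN_APPROX_NONE)[0],key=len)[:,0]
print('tile',cv2.minAreaRect((toplane(b,k,.007)[:,:2]*1000).astype(np.float32)))
m=np.zeros((420,560),bool);m[245:297,352:400]=True
print('cork hsv',h[270,376],h[270,376+25],h[290,376])
m&=(H>8)&(H<25)&(V>180)
m=cv2.morphologyEx(m.astype(np.uint8),cv2.MORPH_CLOSE,np.ones((3,3)));m=cv2.morphologyEx(m,cv2.MORPH_OPEN,np.ones((5,5)))
k=max(cv2.findContours(m,cv2.RETR_EXTERNAL,cv2.CHAIN_APPROX_NONE)[0],key=len)[:,0]
wk=(toplane(b,k,.006)[:,:2]*1000).astype(np.float32);print('cork',cv2.minEnclosingCircle(wk),cv2.fitEllipse(wk))
```

```text
tile ((460.3753356933594, -149.6571044921875), (78.61668395996094, 79.06880187988281), 14.371020317077637)
cork hsv [ 21  77 233] [ 12 149 157] [ 11 157 130]
cork ((460.06243896484375, -290.59869384765625), 46.15003204345703) ((460.02618408203125, -290.5532531738281), (89.78153991699219, 90.15868377685547), 148.67535400390625)
```

View pics/z1.png

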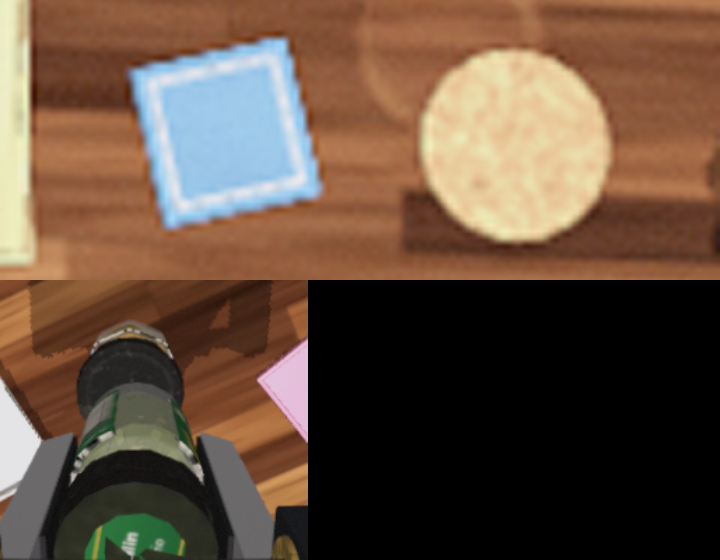

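The tile and coaster are cleanly outlined in the picture (centres at crop (227,132) and (515,143)), and the spice jar hangs upright between the pads. Next I carry it to the tile.

```bash
python3 -m pendant '[[[0,-0.3,0],0],[[0,-0.6,0],0],[[0,-0.9,0],0],[[0,-0.9,0],0],[[0,-0.9,0],0]]' >/dev/null
python3 -m pendant '[[[0,-0.95,0],0],[[0,-0.95,0],0],[[0,-0.95,0],0],[[0.1,-0.95,0],0],[[0,-0.95,0],0]]' >/dev/null
python3 -m pendant '[[[0,-0.95,0],0],[[0,-0.95,0],0],[[0,-0.95,0],0],[[0,-0.95,0],0],[[0,-0.95,0],0]]' >/dev/null
python3 -m pendant '[[[0,-0.6,0],0],[[0,-0.3,0],0],[[0,-0.2,0],0],[[0,0,0],0],[[0,0,0],0]]' >/dev/null
python3 -m pendant '[[[0,0,-0.5],0],[[0,0,-0.9],0],[[0,0,-0.9],0],[[0,0,-0.9],0],[[0,0,-0.6],0]]' >/dev/null
python3 -m pendant '[[[0,0,0],0],[[0,0,0],0],[[0,0,0],0],[[0,0,0],0],[[0,0,0],0]]' >/dev/null
python3 - <<'E'
import see
from circ import *
c=cap('top')
zt=see.s['tool_pos'][2]+.0397; print(zt,circ(c,.07,.2,zt,(.46,-.15),.03))
w=cap('wrist');P=cloud(w);m=(np.hypot(P[...,0]-.46,P[...,1]+.15)<.06)
h=cv2.cvtColor(w['frame'],cv2.COLOR_RGB2HSV).astype(int)
g=(h[...,0]>45)&(h[...,0]<85)&(h[...,1]>130)&m&(P[...,2]>zt-.015); v,u=np.nonzero(g); print('green cap',len(u), toplane(w,[u.mean(),v.mean()],zt) if len(u) else '')
for cc in(w,):
    k=(h[...,0]>95)&(h[...,0]<125)&(h[...,1]>60)&(np.abs(P[...,2]-.007)<.02); print('tile px',k.sum())
E
```

```text
tcp [ 459.4 -148.8  106. ] ty ang 65.33 tilt 0.07 f [ 0.5 -0.3 -1.1] op 44.2 gf 30.0 j [-0.13  0.36  0.44  2.08 -0.22  0.75  1.6 ] t 7.75Traceback (most recent call last):
  File "<stdin>", line 4, in <module>
  File "circ.py", line 6, in circ
    k=max(cv2.findContours(m.astype(np.uint8),cv2.RETR_EXTERNAL,cv2.CHAIN_APPROX_NONE)[0],key=len)[:,0]
      ~~~^^^^^^^^^^^^^^^^^^^^^^^^^^^^^^^^^^^^^^^^^^^^^^^^^^^^^^^^^^^^^^^^^^^^^^^^^^^^^^^^^^^^^^^^^
ValueError: max() iterable argument is empty
```

```bash
python3 -m pendant '[[[0,0,-0.4],0],[[0,0,-0.35],0],[[0,0,-0.2],0],[[0,0,-0.1],0],[[0,0,0],0]]' >/dev/null
python3 see.py
python3 -m pendant '[[[0,0,-0.03],0],[[0,0,-0.03],0],[[0,0,0],0],[[0,0,0],0],[[0,0,0],0]]' >/dev/null
python3 see.py
```

```text
tcp [ 458.7 -148.9   73.2] ty ang 65.31 tilt 0.06 f [-0.9  0.2 -0.5] op 44.6 gf 30.0 j [-0.1   0.42  0.42  2.1  -0.26  0.68  1.63] t 8.3
tcp [ 459.2 -148.9   72.3] ty ang 65.32 tilt 0.04 f [ 0.2 -0.   3.7] op 44.6 gf 30.0 j [-0.1   0.42  0.42  2.1  -0.27  0.68  1.63] t 8.8
```

```bash
python3 -m pendant '[[[0,0,0],0],[[0,0,0],0],[[0,0,0],0],[[0,0,0],0],[[0,0,0],0]]' 1 >/dev/null
python3 -m pendant '[[[0,0,0],0],[[0,0,0.3],0],[[0,0,0.7],0],[[0,0,0.9],0],[[0,0,0.9],0]]' >/dev/null
python3 -m pendant '[[[0,0,0.9],0],[[0,0,0.9],0],[[0,0,0.6],0],[[0,0,0],0],[[0,0,0],0]]' >/dev/null
python3 - <<'E'
import see
from circ import *
w=cap('wrist','w3')
print('spice',circ(w,.1,.125,.112,(.46,-.15),.05))
P=cloud(w);h=cv2.cvtColor(w['frame'],cv2.COLOR_RGB2HSV).astype(int)
k=((h[...,0]>95)&(h[...,0]<125)&(h[...,1]>60)&(np.abs(P[...,2]-.007)<.01)).astype(np.uint8);k=cv2.morphologyEx(k,cv2.MORPH_CLOSE,np.ones((9,9)))
c=max(cv2.findContours(k,cv2.RETR_EXTERNAL,cv2.CHAIN_APPROX_NONE)[0],key=len)[:,0]
print('tile',cv2.minAreaRect((toplane(w,c,.007)[:,:2]*1000).astype(np.float32)))
E
```

```text
tcp [ 458.9 -148.7  228.2] ty ang 65.32 tilt 0.03 f [-0.4 -0.  -1.1] op 93.8 gf 0.0 j [-0.2   0.17  0.5   1.97 -0.1   1.02  1.49] t 10.3
spice [ 459.8 -150.1   23.2 2553. ]
tile ((460.1767578125, -150.54949951171875), (77.22100067138672, 77.53240203857422), 14.30025863647461)
```

View pics/w3.png

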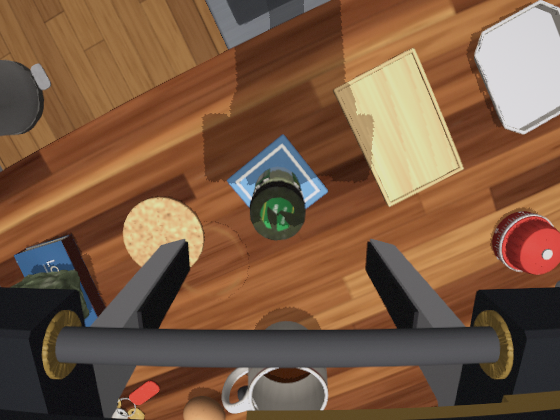

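The spice jar stands upright on the tile (cap at (277,211), tile around (278,180)), 0.6 mm off centre. Now the honey jar.

```bash
python3 -m pendant '[[[0,0.4,0],0],[[0,0.8,0],0],[[0,1,0],0],[[0,1,0],0],[[0,1,0],0]]' >/dev/null
python3 -m pendant '[[[0,1,0],0],[[0,1,0],0],[[0,1,0],0],[[-0.13,1,0],0],[[0,1,0],0]]' >/dev/null
python3 -m pendant '[[[0,1,0],0],[[0,1,0],0],[[0,1,0],0],[[0,0.6,0],0],[[0,0.2,0],0]]' >/dev/null
python3 -m pendant '[[[0,0,0],0],[[0,0,0],0],[[0,0,-0.5],0],[[0,0,-0.9],0],[[0,0,-0.4],0]]' >/dev/null
python3 - <<'E'
import see
from circ import *
w=cap('wrist');print('honey',circ(w,.084,.102,.094,(.456,.27),.06))
E
```

```text
tcp [454.5 239.7 172.4] ty ang 65.23 tilt 0.11 f [ 0.4 -0.4  0.1] op 93.8 gf 0.0 j [-0.7   0.29  0.19  1.95 -0.07  0.92  0.65] t 12.35
honey [ 455.4  270.5   32.  6547. ]
```

```bash
python3 -m pendant '[[[0,0.5,0],0],[[0,0.4,0],0],[[0.02,0.15,0],0],[[0,0,0],0],[[0,0,-0.4],0]]' >/dev/null
python3 -m pendant '[[[0,0,-0.8],0],[[0,0,-0.9],0],[[0,0,-0.9],0],[[0,0,-0.5],0],[[0,0,-0.3],0]]' >/dev/null
python3 -m pendant '[[[0,0,0],0],[[0,0,0],0],[[0,0,0],0],[[0,0,0],0],[[0,0,0],0]]' >/dev/null; python3 see.py
python3 -m pendant '[[[0,0,0],0],[[0,0,0],0],[[0,0,0],0],[[0,0,0],0],[[0,0,0],0]]' 0.4 >/dev/null
python3 -m pendant '[[[0,0,0],0],[[0,0,0],0],[[0,0,0],0],[[0,0,0],0],[[0,0,0],0]]' >/dev/null; python3 see.py
```

```text
tcp [455.9 272.8  60.5] ty ang 65.32 tilt 0.05 f [ 0.1 -0.  -0.1] op 94.1 gf 0.0 j [-0.72  0.48  0.15  1.98 -0.11  0.69  0.64] t 13.9
tcp [455.7 272.7  60. ] ty ang 65.32 tilt 0.0 f [-0.2  0.5  0.3] op 62.9 gf 30.0 j [-0.72  0.48  0.15  1.98 -0.11  0.69  0.64] t 14.9
```

Opening 62.9 mm suggests the pads are biting the lid, not the body, so I regrip lower.

```bash
python3 -m pendant '[[[0,0,0],0],[[0,0,0],0],[[0,0,0],0],[[0,0,0],0],[[0,0,0],0]]' 1 >/dev/null
python3 -m pendant '[[[0,0,-0.3],0],[[0,0,-0.25],0],[[0,0,0],0],[[0,0,0],0],[[0,0,0],0]]' >/dev/null
python3 -m pendant '[[[0,0,0],0],[[0,0,0],0],[[0,0,0],0],[[0,0,0],0],[[0,0,0],0]]' 0.4 >/dev/null
python3 -m pendant '[[[0,0,0],0],[[0,0,0],0],[[0,0,0],0],[[0,0,0],0],[[0,0,0],0]]' >/dev/null; python3 see.py
```

```text
tcp [455.7 272.7  43.6] ty ang 65.32 tilt 0.0 f [0.2 0.3 3.6] op 63.0 gf 30.0 j [-0.71  0.51  0.14  1.98 -0.11  0.66  0.64] t 16.9
```

```bash
python3 -m pendant '[[[0,0,0.15],0],[[0,0,0.2],0],[[0,0,0.25],0],[[0,0,0.2],0],[[0,0,0],0]]' >/dev/null;python3 see.py
python3 -m pendant '[[[0,0,0.4],0],[[0,0,0.8],0],[[0,0,0.9],0],[[0,0,0.9],0],[[0,0,0.7],0]]' >/dev/null
python3 -m pendant '[[[0,0,0.5],0],[[0,0,0],0],[[0,0,0],0],[[0,0,0],0],[[0,0,0],0]]' >/dev/null
python3 - <<'E'
import see
cap=see.cap; cap('wrist','w4')
E
```

```text
tcp [456.1 273.   68.6] ty ang 65.32 tilt 0.08 f [-0.2  0.1 -3.9] op 62.7 gf 30.0 j [-0.72  0.47  0.15  1.97 -0.11  0.7   0.63] t 17.4
tcp [455.3 272.4 192.7] ty ang 65.32 tilt 0.09 f [-0.   0.2 -3. ] op 62.6 gf 30.0 j [-0.75  0.29  0.18  1.89 -0.06  0.97  0.6 ] t 18.4
```

View pics/w4.png

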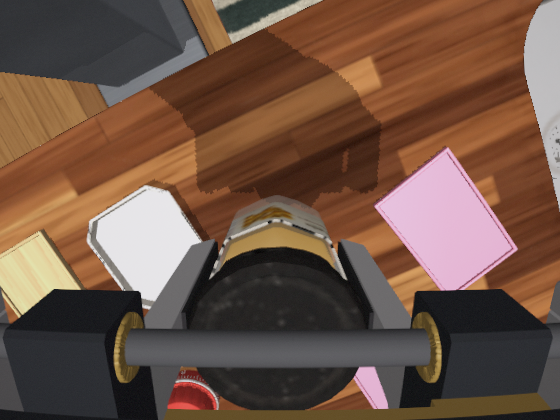

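The honey jar hangs upright between the pads (lid at (280,330)), clear of the dish on the left. I carry it over to the coaster.

```bash
python3 -m pendant '[[[0,-0.3,0],0],[[0,-0.6,0],0],[[0,-0.9,0],0],[[0,-1,0],0],[[0,-1,0],0]]' >/dev/null
python3 -m pendant '[[[0,-1,0],0],[[0,-1,0],0],[[0,-1,0],0],[[0,-1,0],0],[[0,-1,0],0]]' >/dev/null
python3 -m pendant '[[[0,-1,0],0],[[0,-1,0],0],[[0,-1,0],0],[[0.15,-1,0],0],[[0,-1,0],0]]' >/dev/null
python3 -m pendant '[[[0,-1,0],0],[[0,-1,0],0],[[0,-1,0],0],[[0,-0.9,0],0],[[0,-0.6,0],0]]' >/dev/null
python3 -m pendant '[[[0,-0.3,0],0],[[0,-0.19,0],0],[[0,0,0],0],[[0,0,0],0],[[0,0,0],0]]' >/dev/null;python3 see.py
python3 -m pendant '[[[0,0,-0.5],0],[[0,0,-0.9],0],[[0,0,-0.9],0],[[0,0,-0.9],0],[[0,0,-0.7],0]]' >/dev/null
python3 -m pendant '[[[0,0,-0.4],0],[[0,0,-0.2],0],[[0,0,-0.1],0],[[0,0,0],0],[[0,0,0],0]]' >/dev/null;python3 see.py
```

```text
tcp [ 460.3 -290.2  193.5] ty ang 65.38 tilt 0.02 f [-0.7  1.  -3.8] op 62.8 gf 30.0 j [ 0.08  0.34  0.52  1.87 -0.2   0.99  1.83] t 20.95
tcp [ 460.6 -291.2   56.3] ty ang 65.32 tilt 0.07 f [-0.4 -0.3 -2.9] op 62.6 gf 30.0 j [ 0.16  0.54  0.43  1.95 -0.34  0.72  1.94] t 21.95
```

```bash
python3 -m pendant '[[[0,0,-0.1],0],[[0,0,-0.07],0],[[0,0,0],0],[[0,0,0],0],[[0,0,0],0]]' >/dev/null;python3 see.py
python3 -m pendant '[[[0,0,-0.04],0],[[0,0,0],0],[[0,0,0],0],[[0,0,0],0],[[0,0,0],0]]' >/dev/null;python3 see.py
```

```text
tcp [ 460.2 -291.1   50.5] ty ang 65.31 tilt 0.01 f [ 0.3 -0.5 -3.4] op 62.7 gf 30.0 j [ 0.17  0.55  0.43  1.96 -0.34  0.71  1.94] t 22.45
tcp [ 460.3 -291.1   49.5] ty ang 65.31 tilt 0.02 f [-1.9  2.   5. ] op 62.9 gf 30.0 j [ 0.17  0.55  0.43  1.96 -0.34  0.7   1.95] t 22.95
```

```bash
python3 -m pendant '[[[0,0,0],0],[[0,0,0],0],[[0,0,0],0],[[0,0,0],0],[[0,0,0],0]]' 1 >/dev/null
python3 -m pendant '[[[0,0,0],0],[[0,0,0.3],0],[[0,0,0.7],0],[[0,0,0.9],0],[[0,0,0.9],0]]' >/dev/null
python3 -m pendant '[[[0,0,0.9],0],[[0,0,0.9],0],[[0,0,0.9],0],[[0,0,0.5],0],[[0,0,0],0]]' >/dev/null
python3 - <<'E'
import see
from circ import *
w=cap('wrist','w5')
print('honey',circ(w,.09,.11,.1,(.46,-.29),.06))
P=cloud(w)
m=((P[...,2]>.07)&(P[...,2]<.09)&(P[...,1]<-.37)&(P[...,1]>-.5)).astype(np.uint8)
c=max(cv2.findContours(m,cv2.RETR_EXTERNAL,cv2.CHAIN_APPROX_NONE)[0],key=len)[:,0]
print('soap',cv2.minAreaRect((toplane(w,c,.081)[:,:2]*1000).astype(np.float32)))
E
```

```text
tcp [ 460.8 -291.5  231.8] ty ang 65.31 tilt 0.21 f [-0.1  0.3 -1.1] op 93.6 gf 0.0 j [ 0.06  0.3   0.54  1.83 -0.17  1.06  1.81] t 24.45
honey [ 460.2 -292.3   31.9 4442. ]
soap ((447.3963623046875, -426.0889892578125), (38.82445526123047, 74.99881744384766), 15.260159492492676)
```

View pics/w5.png

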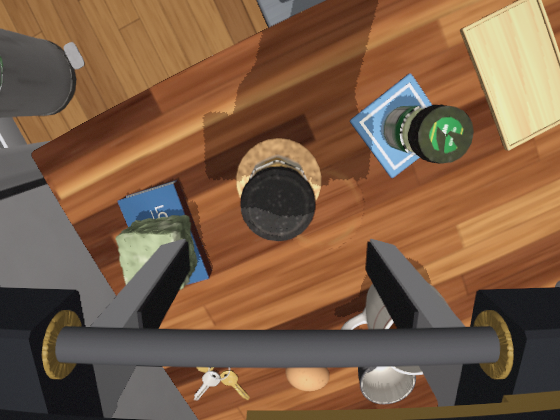

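The honey jar is upright on the coaster (lid (278,203), cork around it, within 2 mm) and the spice jar is still on its tile. Next I go over the soap pile at (155,245).

```bash
python3 -m pendant '[[[0,-0.4,0],0],[[0,-0.8,0],0.026],[[0,-1,0],0],[[0.17,-1,0],0],[[0,-0.8,0],0]]' >/dev/null
python3 -m pendant '[[[0,-0.38,0],0],[[0,0,0],0],[[0,0,0],0],[[0,0,0],0],[[0,0,0],0]]' >/dev/null
cat > rc.py <<'E'
from h import *
def rct(w,m,z):
    m=cv2.morphologyEx(m.astype(np.uint8),cv2.MORPH_OPEN,np.ones((3,3)))
    c=max(cv2.findContours(m,cv2.RETR_EXTERNAL,cv2.CHAIN_APPROX_NONE)[0],key=cv2.contourArea)[:,0]
    (x,y),(a,b),g=cv2.minAreaRect((toplane(w,c,z)[:,:2]*1000).astype(np.float32)); return np.round([x,y,a,b,g],1)
E
python3 - <<'E'
import see
from rc import *
w=cap('wrist','w6');P=cloud(w);np.savez('w6.npz',**w)
near=(np.hypot(P[...,0]-.466,P[...,1]+.425)<.08)
print('soap',rct(w,near&(P[...,2]>.072)&(P[...,2]<.092),.081))
h=cv2.cvtColor(w['frame'],cv2.COLOR_RGB2HSV).astype(int)
print('match',rct(w,near&(P[...,2]>.015)&(P[...,2]<.03),.022))
print('fridge y',np.nanmax(P[...,1][(P[...,2]>.05)&(P[...,1]<-.5)]))
E
```

```text
tcp [ 465.7 -421.4  229.4] ty ang 70.07 tilt 0.03 f [ 1.  -0.3  0.6] op 94.1 gf 0.0 j [ 0.29  0.46  0.54  1.62 -0.26  1.13  2.12] t 25.5
soap [ 465.8 -425.8   57.8   60.6   70.1]
match [ 428.8 -423.9   64.2   40.5   82.6]
fridge y -0.5559313004316965
```

View pics/w6.png

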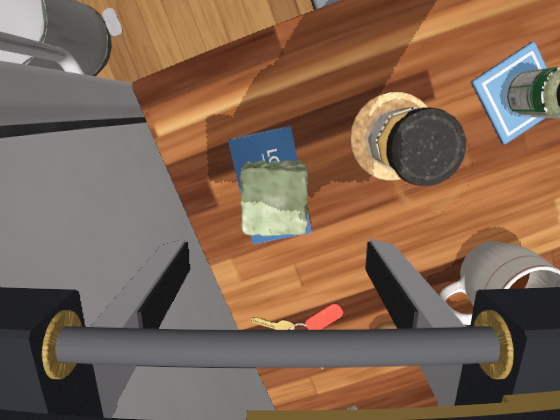

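The soap top is at (275,218) on the matchbox, square to the jaws, with the fridge 35 mm clear of the gripper body. I descend and grip.

```bash
python3 -m pendant '[[[0.03,-0.1,0],0],[[0,0,-0.6],0],[[0,0,-0.9],0],[[0,0,-0.9],0],[[0,0,-0.9],0]]' >/dev/null
python3 -m pendant '[[[0,0,-0.9],0],[[0,0,-0.7],0],[[0,0,-0.4],0],[[0,0,-0.25],0],[[0,0,0],0]]' >/dev/null
python3 see.py
python3 -m pendant '[[[0,0,0],0],[[0,0,0],0],[[0,0,0],0],[[0,0,0],0],[[0,0,0],0]]' 0.4 >/dev/null
python3 -m pendant '[[[0,0,0],0],[[0,0,0],0],[[0,0,0],0],[[0,0,0],0],[[0,0,0],0]]' >/dev/null; python3 see.py
python3 -m pendant '[[[0,0,0.15],0],[[0,0,0.3],0],[[0,0,0.5],0],[[0,0,0.7],0],[[0,0,0.9],0]]' >/dev/null
python3 -m pendant '[[[0,0,0.9],0],[[0,0,0.9],0],[[0,0,0.5],0],[[0,0,0],0],[[0,0,0],0]]' >/dev/null; python3 see.py
```

```text
tcp [ 466.1 -425.4   62.4] ty ang 70.0 tilt 0.02 f [-0.2 -0.5 -0.5] op 93.7 gf 0.0 j [ 0.36  0.66  0.46  1.73 -0.37  0.84  2.21] t 26.55
tcp [ 466.4 -425.5   63. ] ty ang 70.0 tilt 0.02 f [-1.1  1.5  6. ] op 60.9 gf 29.9 j [ 0.36  0.66  0.46  1.73 -0.37  0.84  2.21] t 27.55
tcp [ 466.1 -425.1  207.7] ty ang 70.0 tilt 0.02 f [-0.8  0.4 -2.4] op 60.8 gf 29.9 j [ 0.3   0.49  0.53  1.63 -0.27  1.09  2.13] t 28.55
```

```bash
python3 -m pendant '[[[0,0.3,0],0],[[0,0.6,0],0],[[0,0.9,0],0],[[0,1,0],0],[[0,1,0],0]]' >/dev/null
python3 -m pendant '[[[0,1,0],0.03],[[0,1,0],0.03],[[0,1,0],0.03],[[0,1,0],0.03],[[0,1,0],0.029]]' >/dev/null
python3 -m pendant '[[[0,1,0],0],[[0,1,0],0],[[-0.2,1,0],0],[[-0.19,1,0],0],[[0,1,0],0]]' >/dev/null
python3 -m pendant '[[[0,1,0],0],[[0,1,0],0],[[0,1,0],0],[[0,0.8,0],0],[[0,0.5,0],0]]' >/dev/null
python3 -m pendant '[[[0,0.3,0],0],[[0,0.24,0],0],[[0,0,0],0],[[0,0,0],0],[[0,0,0],0]]' >/dev/null
python3 - <<'E'
import see
from rc import *
w=cap('wrist','w7')
P=cloud(w);h=cv2.cvtColor(w['frame'],cv2.COLOR_RGB2HSV).astype(int)
E
```

```text
tcp [454.5 133.1 208.2] ty ang 96.76 tilt 0.01 f [ 0.5  0.5 -3.1] op 60.5 gf 29.9 j [-0.5   0.17  0.17  2.   -0.03  0.97  1.37] t 31.05
```

View pics/w7.png

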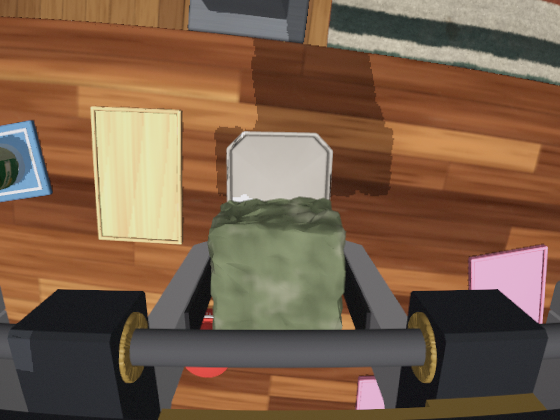

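The soap (at (278,265)) is held level and square to the dish, whose near rim shows at (280,133)–(280,200). I lower it.

```bash
python3 -m pendant '[[[0,0,-0.5],0],[[0,0.03,-0.9],0],[[0,0,-0.9],0],[[0,0,-0.9],0],[[0,0,-0.9],0]]' >/dev/null
python3 -m pendant '[[[0,0,-0.5],0],[[0,0,-0.3],0],[[0,0,-0.1],0],[[0,0,0],0],[[0,0,0],0]]' >/dev/null;python3 see.py
python3 -m pendant '[[[0,0,-0.1],0],[[0,0,-0.05],0],[[0,0,0],0],[[0,0,0],0],[[0,0,0],0]]' >/dev/null;python3 see.py
```

```text
tcp [455.  134.8  59. ] ty ang 96.81 tilt 0.07 f [ 0.2 -0.1 -1.2] op 60.9 gf 29.9 j [-0.47  0.41  0.14  2.11 -0.1   0.63  1.42] t 32.1
tcp [454.5 134.7  53.8] ty ang 96.82 tilt 0.01 f [-0.4 -0.  -1.2] op 61.0 gf 29.9 j [-0.47  0.42  0.14  2.12 -0.1   0.62  1.43] t 32.6
```

```bash
python3 -m pendant '[[[0,0,-0.05],0],[[0,0,-0.03],0],[[0,0,0],0],[[0,0,0],0],[[0,0,0],0]]' >/dev/null;python3 see.py
python3 -m pendant '[[[0,0,-0.04],0],[[0,0,0],0],[[0,0,0],0],[[0,0,0],0],[[0,0,0],0]]' >/dev/null;python3 see.py
```

```text
tcp [454.5 134.6  51.3] ty ang 96.82 tilt 0.01 f [ 0.2 -0.6 -1.6] op 61.0 gf 29.9 j [-0.47  0.42  0.14  2.12 -0.1   0.61  1.43] t 33.1
tcp [454.5 134.7  50.1] ty ang 96.82 tilt 0.01 f [ 0.   0.  -1.9] op 61.0 gf 29.9 j [-0.47  0.42  0.14  2.12 -0.1   0.61  1.43] t 33.6
```

```bash
python3 -m pendant '[[[0,0,-0.04],0],[[0,0,0],0],[[0,0,0],0],[[0,0,0],0],[[0,0,0],0]]' >/dev/null;python3 see.py
python3 -m pendant '[[[0,0,0],0],[[0,0,0],0],[[0,0,0],0],[[0,0,0],0],[[0,0,0],0]]' 1 >/dev/null
python3 -m pendant '[[[0,0,0],0],[[0,0,0.3],0],[[0,0,0.7],0],[[0,0,0.9],0],[[0,0,0.9],0]]' >/dev/null
python3 -m pendant '[[[0,0,0.9],0],[[0,0,0.9],0],[[0,0,0.8],0],[[0,0,0.5],0],[[0,0,0],0]]' >/dev/null
python3 - <<'E'
import see
from rc import *
w=cap('wrist','w8');P=cloud(w)
near=(np.hypot(P[...,0]-.455,P[...,1]-.134)<.085)
print('soap',rct(w,near&(P[...,2]>.058)&(P[...,2]<.078),.068), 'ztop',np.nanmedian(P[...,2][near&(P[...,2]>.05)]))
h=cv2.cvtColor(w['frame'],cv2.COLOR_RGB2HSV).astype(int)
m=near&(((h[...,1]<50)&(h[...,2]>100))|(P[...,2]>.03)); m=cv2.morphologyEx(m.astype(np.uint8),cv2.MORPH_CLOSE,np.ones((9,9)))
print('dish+soap outline',rct(w,m,.02))
d=np.abs(P[...,1]+.009)<.1; d&=(np.abs(P[...,0]-.46)<.12)&(h[...,0]>18)&(h[...,0]<32)&(h[...,1]<150)&(h[...,2]>150)
print('tray',rct(w,cv2.morphologyEx(d.astype(np.uint8),cv2.MORPH_CLOSE,np.ones((5,5))),.008))
E
```

```text
tcp [454.5 134.7  48.9] ty ang 96.82 tilt 0.01 f [-0.7 -0.  -3.1] op 60.7 gf 29.9 j [-0.47  0.43  0.14  2.12 -0.1   0.6   1.43] t 34.1
tcp [455.3 134.9 228.4] ty ang 96.81 tilt 0.21 f [ 0.2 -0.2 -0.7] op 94.0 gf 0.0 j [-0.51  0.14  0.17  1.98 -0.03  1.02  1.37] t 35.6
soap [453.3 133.8  60.7  57.3   7.9] ztop 0.3192917401746565
dish+soap outline [645.9 162.1 269.9 776.9   6.7]
tray [460.1  -9.8 136.8  89.3   3.4]
```

View pics/w8.png

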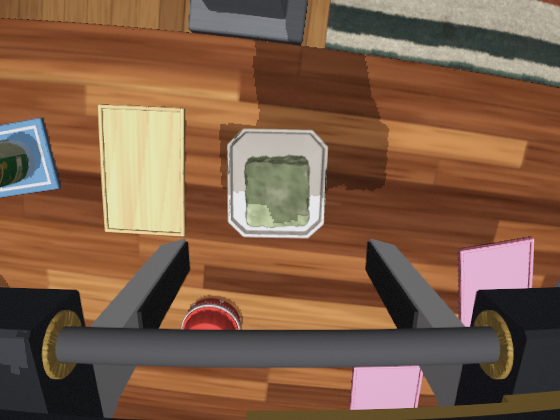

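The soap sits flat in the dish, near its middle (soap (277,192), dish (278,183)), and the timer is untouched. Next, the matchbox.

```bash
python3 -m pendant '[[[0,-0.4,0],0],[[0,-0.8,0],0],[[0,-1,0],0],[[0,-1,0],0],[[0,-1,0],0]]' >/dev/null
python3 -m pendant '[[[0,-1,0],-0.02],[[0,-1,0],-0.02],[[0,-1,0],-0.02],[[0,-1,0],-0.02],[[0,-1,0],0]]' >/dev/null
python3 -m pendant '[[[0,-1,0],0],[[0.16,-1,0],0],[[0.16,-1,0],0],[[0,-1,0],0],[[0,-1,0],0]]' >/dev/null
python3 -m pendant '[[[0,-1,0],0],[[0,-1,0],0],[[0,-1,0],0],[[0,-0.9,0],0],[[0,-0.5,0],0]]' >/dev/null
python3 -m pendant '[[[0,0,0],0],[[0,0,0],0],[[0,0,0],0],[[0,0,0],0],[[0,0,0],0]]' >/dev/null
python3 - <<'E'
import see
from rc import *
w=cap('wrist','w9');P=cloud(w)
h=cv2.cvtColor(w['frame'],cv2.COLOR_RGB2HSV).astype(int)
near=(np.hypot(P[...,0]-.466,P[...,1]+.425)<.1)
m=cv2.morphologyEx((near&(P[...,2]>.014)&(P[...,2]<.03)).astype(np.uint8),cv2.MORPH_CLOSE,np.ones((5,5)))
print('match z',rct(w,m,.022))
m=near&(h[...,0]>95)&(h[...,0]<125)&(h[...,1]>80);m=cv2.morphologyEx(m.astype(np.uint8),cv2.MORPH_CLOSE,np.ones((9,9)))
print('match blue',rct(w,m,.022))
E
```

```text
tcp [ 464.4 -422.6  226.1] ty ang 82.48 tilt 0.02 f [ 0.4 -0.3  1.8] op 93.9 gf 0.0 j [ 0.3   0.47  0.53  1.62 -0.25  1.12  2.34] t 38.15
match z [ 464.  -429.    64.1  110.9   81.9]
match blue [ 463.5 -429.    63.5  111.8   82.1]
```

View pics/w9.png

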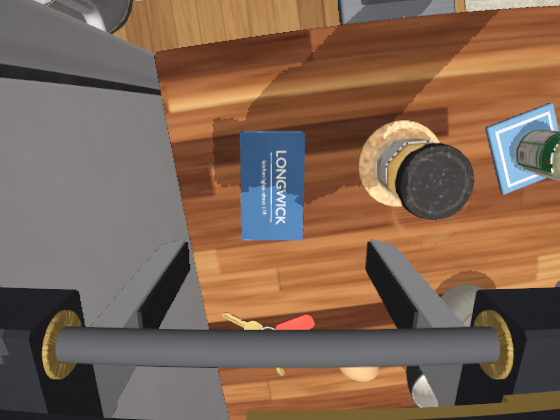

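The whole matchbox is now visible at (272,186), with its long side square to the jaws. I descend and grip it across its width.

```bash
python3 -m pendant '[[[0,-0.2,0],0],[[0,0,-0.6],0],[[0,0,-0.9],0],[[0,0,-0.9],0],[[0,0,-0.9],0]]' >/dev/null
python3 -m pendant '[[[0,0,-0.9],0],[[0,0,-0.9],0],[[0,0,-0.7],0],[[0,0,-0.4],0],[[0,0,-0.25],0]]' >/dev/null
python3 -m pendant '[[[0,0,-0.05],0],[[0,0,0],0],[[0,0,0],0],[[0,0,0],0],[[0,0,0],0]]' >/dev/null
python3 see.py
python3 -m pendant '[[[0,0,0],0],[[0,0,0],0],[[0,0,0],0],[[0,0,0],0],[[0,0,0],0]]' 0.4 >/dev/null
python3 -m pendant '[[[0,0,0],0],[[0,0,0],0],[[0,0,0],0],[[0,0,0],0],[[0,0,0],0]]' >/dev/null; python3 see.py
```

```text
tcp [ 464.3 -429.4   31.4] ty ang 82.42 tilt 0.04 f [ 0.1 -1.1 -1. ] op 94.3 gf 0.0 j [ 0.39  0.71  0.43  1.73 -0.39  0.79  2.44] t 39.7
tcp [ 464.1 -429.3   30.9] ty ang 82.41 tilt 0.0 f [-0.9  1.3  1.2] op 65.2 gf 30.0 j [ 0.39  0.71  0.43  1.73 -0.39  0.79  2.44] t 40.7
```

```bash
python3 -m pendant '[[[0,0,0.15],0],[[0,0,0.3],0],[[0,0,0.5],0],[[0,0,0.7],0],[[0,0,0.9],0]]' >/dev/null
python3 -m pendant '[[[0,0,0.9],0],[[0,0,0.9],0],[[0,0,0.65],0],[[0,0,0],0],[[0,0,0],0]]' >/dev/null; python3 see.py
python3 -m pendant '[[[0,0.3,0],0],[[0,0.6,0],0],[[0,0.9,0],0],[[0,1,0],0],[[0,1,0],0]]' >/dev/null
python3 -m pendant '[[[0,1,0],0.02],[[0,1,0],0.02],[[0,1,0],0.021],[[-0.14,1,0],0],[[0,1,0],0]]' >/dev/null
python3 -m pendant '[[[0,1,0],0],[[0,1,0],0],[[0,1,0],0],[[0,0.9,0],0],[[0,0.6,0],0]]' >/dev/null
python3 -m pendant '[[[0,0.4,0],0],[[0,0.3,0],0],[[0,0,0],0],[[0,0,0],0],[[0,0,0],0]]' >/dev/null
python3 - <<'E'
import see
from rc import *
w=cap('wrist','w10');P=cloud(w)
h=cv2.cvtColor(w['frame'],cv2.COLOR_RGB2HSV).astype(int)
p=see.s['tool_pos']; zt=p[2]-.009; print('ztop guess',zt)
m=(h[...,0]>95)&(h[...,0]<125)&(h[...,1]>80)&(np.abs(P[...,2]-zt)<.02)&(np.hypot(P[...,0]-p[0],P[...,1]-p[1])<.1)
print('match held',rct(w,cv2.morphologyEx(m.astype(np.uint8),cv2.MORPH_CLOSE,np.ones((9,9))),zt), np.nanmedian(P[...,2][m]))
E
```

```text
tcp [ 464.2 -429.3  181.6] ty ang 82.42 tilt 0.06 f [-0.3  0.5 -1.6] op 65.1 gf 30.0 j [ 0.32  0.52  0.52  1.65 -0.29  1.04  2.37] t 41.7
tcp [459.8 -10.1 180.9] ty ang 93.33 tilt 0.02 f [-0.2  0.2 -1.7] op 64.9 gf 30.0 j [-0.35  0.18  0.34  2.07 -0.08  0.9   1.66] t 43.7
ztop guess 0.17186154219210908
match held [448.5 -11.5  93.   64.4   3. ] 0.172309980171886
```

View pics/w10.png

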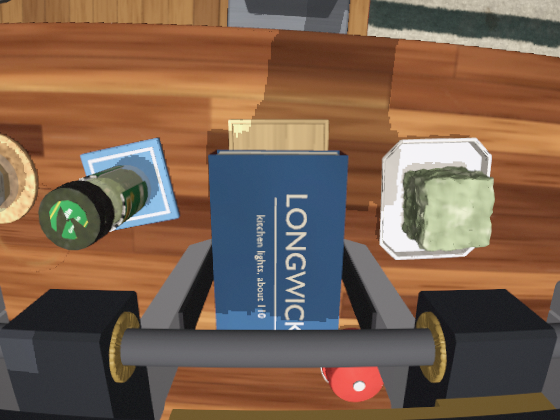

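The matchbox (230–345, 150–330) hangs level and aligned over the tray, whose near end shows at (278,135). I lower it in.

```bash
python3 -m pendant '[[[0.04,0.04,-0.5],0.002],[[0,0,-0.9],0],[[0,0,-0.9],0],[[0,0,-0.9],0],[[0,0,-0.7],0]]' >/dev/null
python3 -m pendant '[[[0,0,-0.4],0],[[0,0,-0.3],0],[[0,0,-0.1],0],[[0,0,0],0],[[0,0,0],0]]' >/dev/null;python3 see.py
python3 -m pendant '[[[0,0,-0.06],0],[[0,0,-0.04],0],[[0,0,0],0],[[0,0,0],0],[[0,0,0],0]]' >/dev/null;python3 see.py
python3 -m pendant '[[[0,0,-0.04],0],[[0,0,0],0],[[0,0,0],0],[[0,0,0],0],[[0,0,0],0]]' >/dev/null;python3 see.py
```

```text
tcp [461.5  -8.1  40.6] ty ang 93.76 tilt 0.06 f [-0.  -0.  -1.2] op 65.0 gf 30.0 j [-0.28  0.44  0.28  2.15 -0.21  0.58  1.78] t 44.75
tcp [461.1  -8.1  37. ] ty ang 93.76 tilt 0.01 f [ 0.3 -0.3 -1.2] op 65.0 gf 30.0 j [-0.28  0.44  0.27  2.16 -0.22  0.57  1.79] t 45.25
tcp [461.2  -8.1  35.8] ty ang 93.76 tilt 0.01 f [-0.3 -0.2  4.3] op 64.6 gf 30.0 j [-0.28  0.44  0.27  2.16 -0.22  0.57  1.79] t 45.75
```

```bash
python3 -m pendant '[[[0,0,0],0],[[0,0,0],0],[[0,0,0],0],[[0,0,0],0],[[0,0,0],0]]' 1 >/dev/null
python3 -m pendant '[[[0,0,0],0],[[0,0,0.3],0],[[0,0,0.7],0],[[0,0,0.9],0],[[0,0,0.9],0]]' >/dev/null
python3 -m pendant '[[[0,0,0.9],0],[[0,0,0.9],0],[[0,0,0.9],0],[[0,0,0.5],0],[[0,0,0],0]]' >/dev/null
python3 -m pendant '[[[0,0,0.4],0],[[0,0,0.3],0],[[0,0,0],0],[[0,0,0],0],[[0,0,0],0]]' >/dev/null
python3 - <<'E'
import see
from rc import *
from circ import circ
w=cap('wrist','w11');P=cloud(w)
h=cv2.cvtColor(w['frame'],cv2.COLOR_RGB2HSV).astype(int)
near=np.hypot(P[...,0]-.46,P[...,1]+.009)<.1
m=near&(h[...,0]>95)&(h[...,0]<125)&(h[...,1]>80)
print('match',rct(w,cv2.morphologyEx(m.astype(np.uint8),cv2.MORPH_CLOSE,np.ones((9,9))),.027),np.nanmedian(P[...,2][m]))
print('spice',circ(w,.1,.125,.112,(.46,-.15),.05))
d=(near&(P[...,2]<.06)&(P[...,2]>.004)) 
print('tray',rct(w,cv2.morphologyEx(d.astype(np.uint8),cv2.MORPH_CLOSE,np.ones((5,5))),.008))
E
```

```text
tcp [460.9  -8.2 236.2] ty ang 93.75 tilt 0.05 f [1.  1.  0.2] op 93.9 gf 0.0 j [-0.38  0.11  0.36  2.   -0.05  1.03  1.63] t 47.75
match [460.8  -9.1 111.6  62.7   3.4] 0.027191997560606945
spice [ 459.1 -148.1   25.  2455. ]
tray [460.   -9.9 136.9  89.9   3.4]
```

View pics/w11.png

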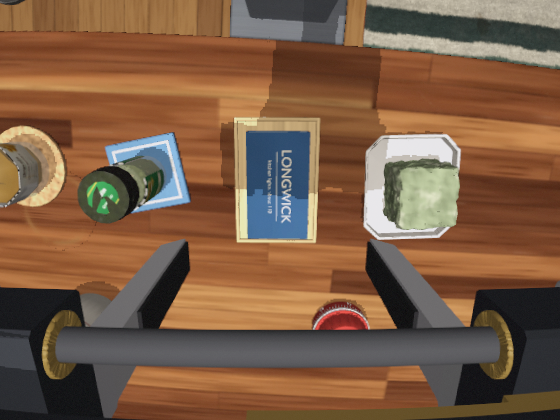

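The matchbox lies flat in the middle of the tray (278,185) at the same angle, and the spice jar, honey jar and soap are in place on either side. The gripper is clear of everything, so I hand in.

```bash
python3 -c "
from plant import r
print(r.finish_job())"
```

```text
the job is handed in; nothing more can be done
None
```

The job is handed in at about 48 s: the spice jar, honey jar and matchbox measured within about 2 mm of their centres, the soap looked centred in its dish, and both jars stayed upright; I moved neither timer nor mug.

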